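Set the blank holder on the cup-drawing tool

ROBOT

A 6-joint arm with a two-finger parallel gripper is mounted at the origin on a cart in front of the work surface, level with it; the furniture and walls round the work are solid. World frame = base frame: x ahead of the robot, y to its left, z up, the work surface at z = 0. Lengths are in mm, angles in rad, forces in N, time in s.
With the tool pointing down it reaches from about 300 to 775 mm from the base axis. Payload 14.6 kg.
Tool frame: the origin (TCP) lies midway between the tips of the shut fingers; the grasp point (between the pads) lies behind it (manip.grip_depth is the z of the grasp point in the tool frame, in mm); z points along the fingers, y is the line along which they close (so a half turn about z gives the same grasp; the last joint's range is limited). The gripper opens to 94 mm and grips with 3 to 60 N. Pads are 16 mm wide; open, the fingers measure 119 mm over their backs; the gripper's body (75 mm by 177 mm) begins 78 mm behind the grasp point.
Start: joints at [1.086, 0.3, 1.521, -0, 1.321, -0.067], TCP at [223.159, 502.682, 205.446] pointing down, gripper open.
Joint ranges: [-3.03, 3.03], [-0.79, 2.21], [0.23, 2.52], [-1.04, 4.18], [0, 3.07], [-2.55, 2.55]. Speed limits (rad/s): [2.22, 2.22, 2.57, 3.14, 3.14, 3.14].

INTERFACE

Orientations are given as [roll, pitch, yaw] about the fixed x, y, z axes, in that order (R = Rz(yaw) Ry(pitch) Rx(roll)).
In Python, from cell import manip gives the robot as it stands.
- The arm moves only by the shell command python3 nudge.py [OPENING] [FORCE], which reads ROWS from standard input. ROWS is a JSON list of rows, 1 to 5 of them, each an object with the fields x, y, z (the shift in units of 50 mm), ax, ay, az (a rotation vector in units of 0.2 rad); a field left out counts as zero; each row is the pose to reach, as a shift and turn from the pose commanded when the command began, along the tool's axes at that moment; what a row does not reach only later rows make up. A row lasts 1/10 s, in which the tool goes at most 50 mm and 0.15 rad, less where a joint would pass 70% of its speed; a pose out of reach is approached as far as the arm can. OPENING is the finger opening in mm, set as the command begins (- or left out keeps the last). The fingers move at their own pace and stop on an object; FORCE is the grip in N (left out, the last holds). Time passes only in rows, so rows that do not move let the fingers close. It prints the time, the measured TCP pose, the force, the opening and the grip force at its end. Input that does not fit is refused with a message, and nothing moves.
- manip.read_state(): the state, without advancing time (a new reading comes with each control period).
- manip.camera(name): name is "scene" or "side" or "wrist"; returns (picture, depth): 480x640x3 uint8, red, green, blue; 480x640 float32, mm along the optical axis (not along the pixel's ray), 0 where there is no reading.
- manip.camera_info(name): a dict with "K" (3x3 intrinsics, pixels), "rvec" (rotation vector, rad) and "tvec" (3), from world to camera coordinates, as OpenCV has them; the wrist camera has in their place "mount" (4x4, takes a point from camera to tool coordinates, whose origin is the TCP and whose axes are the flange's). Camera axes: x right, y down, z forward; pixel columns grow to the right and rows downward; lengths in mm; the calibration is good to about 2 mm. A picture is of the moment at which its call begins: read the wrist's pose just before it. camera_info takes no time and is no camera call.
- manip.sign_off(): hands the job in; it is judged then, once.
The state is a dict: "clock": time; "joints": joint angles; "qd": joint speeds; "effort": joint torques, N m; "eef_pos": TCP position; "eef_rot": TCP orientation; "wrist_force": force on the tool from outside, world axes, zero at the start; "moment": the same for the moment, N m; "finger_gap": finger opening in mm; "finger_force": force on a finger pad.
Only numpy, scipy, OpenCV 4.12 (cv2) and the standard library are available. Lean on these libraries where they do the work, as an engineer would, in place of code of your own. Each camera call takes 0.05 s, during which the arm holds its last target. There are 200 camera calls.

TASK

Get the cup-drawing tool ready for a sheet blank: stand the spare parallel on edge on the round base plate, on the free side of the punch, opposite and alongside the parallel that is already there. Then take the blank holder ring out of its wooden storage block and slide it down over the upright punch until it rests level on both parallels, lowering it in the grip rather than letting it drop. Leave the oil bottle, the grease tin, the V anvil and the steel slug where they are.

Things in the scene. Friction and masses are not known exactly. Their poses are not given: they have to be found in the camera images.
- tool_base: Cup-drawing tool, fixed: round dark steel base plate, 124 mm diameter, 14 mm thick, with an upright punch in its middle. Origin: centre of the plate's underside, on the punch axis; z up. The parallel already in place stands loose on the plate on the -x side of the punch, its length along y; the +x side is free
- punch_end (a point): Middle of the end of the upright bright steel punch, on its axis. The punch is 36 mm in diameter, its end 57 mm above the base plate (71 mm above the bench), with a 5 mm nose radius
- spare_place (a point): On the top of the base plate, 29 mm from the punch axis on the free side: good place for the middle of the spare parallel's underside (27 to 32 mm from the axis: nearer it touches the punch, farther it misses the ring). Only about 3 mm are left there between parallel and punch, so no finger fits; near the parallel's ends, over 20 mm from its middle, there is room
- parallel_set: Ground steel parallel that already stands loose on the base plate, 16 mm wide (x), 80 mm long (y), 24 mm high (z), 0.24 kg. Origin: centre of its underside
- parallel_spare: The spare parallel, the same as the other: ground steel, 16 mm wide (x), 80 mm long (y), 24 mm high (z), 0.24 kg, standing loose on the bench on its 16 mm wide edge. Origin: centre of its underside
- blank_holder: Blank holder: bright steel ring, outside diameter 62 mm, bore 38.5 mm (1.25 mm play all round on the punch), wall 11.75 mm, 34 mm high, about 0.45 kg. Origin: centre of its underside; z up. Lead-in chamfer of 2.5 mm at the bore's lower mouth. Starts right way up in the storage block. Seated, its top is 1 mm above the punch's end, so a finger in the bore would hit the punch
- holder_block: Wooden storage block, fixed, 110 mm (x) by 96 mm (y), 40 mm high. Origin: centre of its underside. A round pocket of 66 mm diameter, centre at x = +8 mm, y = 0, floor 8 mm above the bench, holds the blank holder, which stands 2 mm proud
- thumb_slot (a point): On the floor of the block's thumb slot, 44 mm from the pocket's centre. The slot, 40 mm wide and as deep as the pocket, runs from the pocket to the block's front face (block -x). Only there can a finger reach the outside of the ring: with the other finger in the bore, pinch the wall and lift straight up
- oil_bottle: Small oil bottle with a red pointed cap, 39 mm diameter, 108 mm high, loose. Origin: centre of its underside. Leave it where it is
- grease_tin: Flat blue and white tin, 66 mm diameter, 22 mm high, loose on the bench close beside the spare parallel, with 27 mm or more between them. Origin: centre of its underside. Leave it where it is
- v_anvil_large: Large V anvil: dark round collar, 46 mm across, with a grey V-notched head, 44 mm high, loose on the bench close behind the base plate (100 to 108 mm from the punch axis, on the free +x side). Origin: centre of its underside. Leave it where it is
- steel_slug: Sawn steel round (specimen), 34 mm diameter, 22 mm high, loose on the bench in front. Origin: centre of its underside. Leave it where it is

How it is judged:
By the outcome, as a careful person would: the job done as asked, in the order asked, and still so for the second after the job is handed in, with the robot touching nothing.
It also fails if it takes over 67 s, if anything falls off the work surface, if the arm or the gripper's body presses on something with over 40 N, if the wrist force passes 120 N, or if a joint passes its speed limit or range.

## Working session

There is one attempt and no reset: what is moved stays moved. The work goes in short steps, Python scripts to look and compute and a shell command to move; the robot and the scene stay as the last step left them, time stands still between calls to the robot, and variables do not carry over. Pictures are saved under pics/ and viewed, at most 10 in all, crops included, and the job is handed in when it is done.

```bash
ls; mkdir -p pics; python3 - <<'E'
from cell import manip
import cv2,numpy as np
print(manip.grip_depth, manip.read_state())
for n in("scene","side"):
    p,d=manip.camera(n); cv2.imwrite(f"pics/{n}0.png",p[:,:,::-1]); np.save(f"pics/{n}0.npy",d); print(n,manip.camera_info(n))
print(manip.camera_info("wrist"))
E
```

```text
cell.py
nudge.py
pics
-18.8 {'clock': 0.0, 'joints': array([ 1.08639706e+00,  3.00434451e-01,  1.52158686e+00, -4.31588337e-05,
        1.32071494e+00, -6.66010739e-02]), 'qd': array([-5.30758805e-06, -3.07450489e-04,  9.24448659e-04,  2.03969013e-04,
        1.61018477e-03, -6.34709746e-04]), 'effort': array([-2.42972907e-03, -5.31793892e+01, -3.52745891e+01,  7.08580320e-02,
        2.42775731e-02, -8.43403086e-05]), 'eef_pos': array([223.04963436, 502.44617476, 204.90399301]), 'eef_rot': array([-3.14044881e+00, -3.43973454e-05,  2.72380514e+00]), 'wrist_force': array([-0.21587927,  0.10266577, -0.44972456]), 'moment': array([ 0.0149001 , -0.00368622,  0.03569844]), 'finger_force': 0.0, 'finger_gap': 94.22743751646719}
scene {'K': array([[451.45659888,   0.        , 321.01017556],
       [  0.        , 451.45659888, 228.85451663],
       [  0.        ,   0.        ,   1.        ]]), 'rvec': array([ 2.09690783, -1.2151063 ,  0.48916413]), 'tvec': array([-271.38020391,  409.15706909,  604.26751176])}
side {'K': array([[604.52265757,   0.        , 321.53798614],
       [  0.        , 604.52265757, 239.77104015],
       [  0.        ,   0.        ,   1.        ]]), 'rvec': array([ 1.90991692, -0.62227904,  0.40723848]), 'tvec': array([-436.16499239,  216.31239531, 1125.4313947 ])}
{'K': array([[361.01029278,   0.        , 324.00193289],
       [  0.        , 361.01029278, 236.23064383],
       [  0.        ,   0.        ,   1.        ]]), 'mount': array([[-5.05385393e-04, -9.65494520e-01, -2.60422880e-01,
         7.63814922e+01],
       [ 9.99999866e-01, -4.57766973e-04, -2.43503264e-04,
        -1.17279481e-01],
       [ 1.15888074e-04, -2.60422968e-01,  9.65494622e-01,
        -1.78302998e+02],
       [ 0.00000000e+00,  0.00000000e+00,  0.00000000e+00,
         1.00000000e+00]])}
```

View pics/scene0.png

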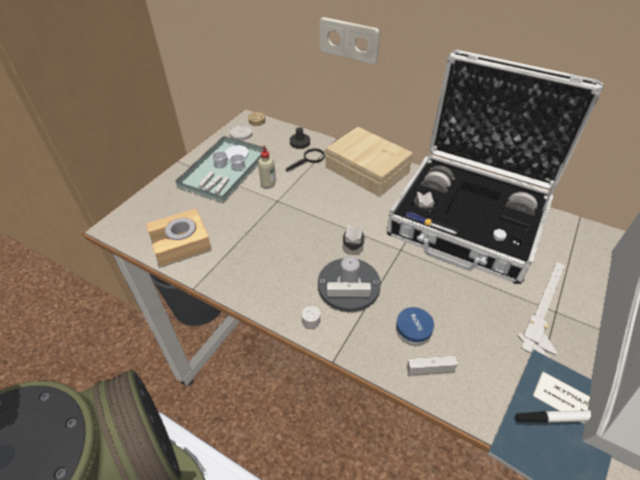

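View pics/side0.png

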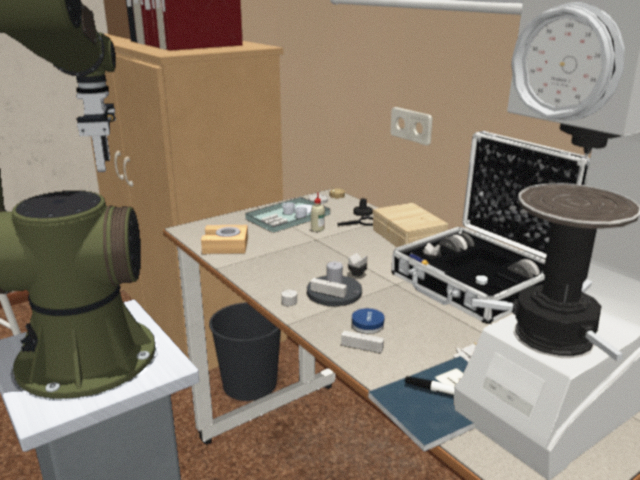

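The scene view shows the block around (180,237) with the ring at (181,229), the base plate at (349,284) with the punch at (350,265) and set parallel at (349,289), the spare parallel at (432,365), tin (415,324), anvil (353,238), slug (311,316) and bottle (267,170). The side view agrees with this.

```bash
cat >h.py <<'E'
from cell import manip
import cv2,numpy as np
from scipy.spatial.transform import Rotation as R
def pose():
    s=manip.read_state(); return np.array(s["eef_pos"]),R.from_euler("xyz",s["eef_rot"])
def cam(n,T=None):
    i=manip.camera_info(n)
    if n!="wrist":
        Rm=R.from_rotvec(i["rvec"]).as_matrix(); return i["K"],Rm.T,-Rm.T@i["tvec"]
    p,r=T if T else pose(); M=i["mount"]; return i["K"],r.as_matrix()@M[:3,:3],r.as_matrix()@M[:3,3]+p
def ray(n,uv,z,T=None):
    K,A,c=cam(n,T); uv=np.atleast_2d(np.float64(uv)); d=np.c_[uv,np.ones(len(uv))]@np.linalg.inv(K).T@A.T
    return c+d*((z-c[2])/d[:,2])[:,None]
def snap(name):
    T=pose(); p,d=manip.camera("wrist"); cv2.imwrite(f"pics/{name}.png",p[:,:,::-1]); np.savez(f"pics/{name}.npz",p=p,d=d,t=T[0],q=T[1].as_quat()); return p,d,T
def load(name):
    z=np.load(f"pics/{name}.npz"); return z["p"],z["d"],(z["t"],R.from_quat(z["q"]))
def togo(tgt,yaw):   # tool-axis shift and rotvec to pointing-down pose
    p,r=pose(); G=R.from_euler("xyz",[np.pi,0,yaw])
    print("shift",r.inv().apply(np.array(tgt)-p).round(1),"rot",(r.inv()*G).as_rotvec().round(4))
def cloud(d,T,n="wrist"):
    K,A,c=cam(n,T); v,u=np.mgrid[:480,:640]; P=np.dstack([(u-K[0,2])*d/K[0,0],(v-K[1,2])*d/K[1,1],d])@A.T+c; P[d<=0]=np.nan; return P
E
python3 - <<'E'
from h import *
for k,uv,z in [("ring",(181,229),42),("plate",(349,285),14),("punch",(350,263),71),("set",(349,286),38),("spare",(432,361),24),("spL",(411,364),24),("spR",(455,359),24),("tin",(415,323),22),("anvil",(353,241),10),("slug",(311,311),22),("bottle",(267,183),5)]:
    print(k,ray("scene",uv,z)[0].round(0))
p,r=pose();print(r.as_matrix().round(2))
E
```

```text
ring [449. 284.  42.]
plate [513. -80.  14.]
punch [520. -76.  71.]
set [495. -89.  38.]
spare [ 435. -276.   24.]
spL [ 412. -248.   24.]
spR [ 457. -308.   24.]
tin [ 491. -224.   22.]
anvil [624. -32.  10.]
slug [421. -50.  22.]
bottle [697. 241.   5.]
[[-0.91  0.41 -0.  ]
 [ 0.41  0.91 -0.  ]
 [ 0.   -0.   -1.  ]]
```

```bash
python3 - <<'E'
from h import *
togo([430,280,260],1.9)
E
```

```text
shift [-279.4 -119.4  -55. ] rot [-1.000e-03  4.000e-04  8.238e-01]
```
Interesting rot +0.82 for yaw decrease (z down). Note current yaw 2.724 with j1=1.086,j6=-.067. yaw ≈ j1 - j6 + const? 2.724 = 1.086+0.067+pi/2=2.724 . So yaw = j1 - j6 + pi/2. j6 = j1+pi/2-yaw. At ring j1=0.56; j6=2.13-yaw... yaw range [-0.42,4.68].. At spare j1=-0.57: yaw in [1.0±2.55].

The rows are not in the units I measure in: shifts go in units of 50 mm and turns go in units of 0.2 rad. I convert before sending: -60 mm is -1.2, -50 mm is -1, 0.67 rad is 3.35.

```bash
echo '[{"x": -0.92, "y": -0.4, "z": -0.2, "az": 0.65}, {"x": -1.86, "y": -0.8, "z": -0.4, "az": 1.3}, {"x": -2.8, "y": -1.2, "z": -0.6, "az": 2}, {"x": -3.72, "y": -1.6, "z": -0.8, "az": 2.65}, {"x": -4.6, "y": -2, "z": -1, "az": 3.35}]' | python3 nudge.py 90 40; python3 - <<'E'
from h import *
togo([430,280,260],1.9)
E
```

```text
clock: 0.6
eef_pos: [389.9, 320.4, 254.5]
eef_rot: [-3.141, 0.0, 2.049]
wrist_force: [-0.5, 0.5, -0.2]
finger_gap: 90.0
finger_force: 0.0
shift [-54.3  17.   -5.5] rot [-4.000e-04  1.000e-04  1.485e-01]
```

To row units: -54 mm is -1.08, -40 mm is -0.8, 0.15 rad is 0.75.

```bash
echo '[{"x": -0.8, "y": 0.2, "az": 0.5}, {"x": -1.08, "y": 0.34, "z": -0.1, "az": 0.75}, {"x": -1.08, "y": 0.34, "z": -0.1, "az": 0.75}]' | python3 nudge.py; python3 - <<'E'
from h import *
snap("w1")
E
```

```text
clock: 0.9
eef_pos: [430.3, 281.4, 259.5]
eef_rot: [3.141, -0.0, 1.901]
wrist_force: [-0.3, 1.0, 0.2]
finger_gap: 89.8
finger_force: 0.0
```

View pics/w1.png

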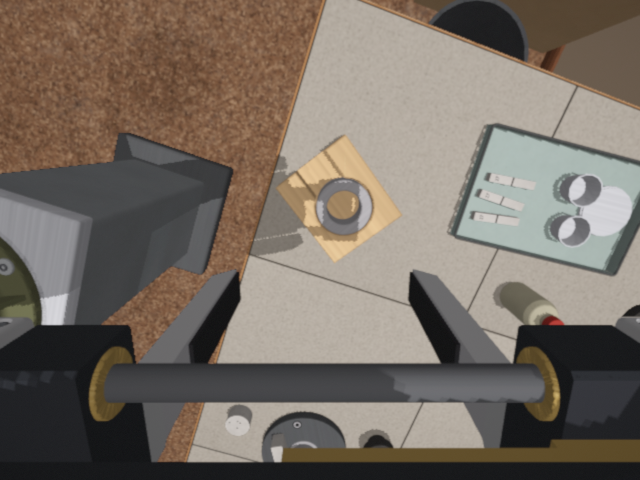

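The wrist view shows the block with the ring at (344,207) and block corners near (345,137), (400,213), (338,262) and (280,185). The slot opens toward the upper left, around (312,162). The plate (303,450) is partly hidden by the gripper bar.

```bash
python3 - <<'E'
from h import *
p,d,T=load("w1")
P=cloud(d,T)
# ring top: heights
m=(abs(P[...,2]-42)<6)
reg=np.zeros((480,640),bool); reg[125:270,270:410]=1
hsv=cv2.cvtColor(p,cv2.COLOR_RGB2HSV)
print("z at ring wall",[P[v,u].round(1) for u,v in [(366,205),(344,182),(344,230),(322,210)]], "hsv",hsv[205,366],hsv[160,345])
wood=((hsv[...,1]>70)&reg&(P[...,2]>20)).astype(np.uint8)
top=(wood>0)&(abs(P[...,2]-40)<5)
pts=ray("wrist",np.argwhere(top)[:,::-1],40,T)[:,:2].astype(np.float32)
print("rect",cv2.minAreaRect(pts))
ring=((hsv[...,1]<60)&reg&(P[...,2]>34)).astype(np.uint8)
ring=cv2.morphologyEx(ring,cv2.MORPH_OPEN,np.ones((3,3)))
cs,_=cv2.findContours(ring,cv2.RETR_EXTERNAL,cv2.CHAIN_APPROX_NONE)
c=max(cs,key=cv2.contourArea); q=ray("wrist",c[:,0],42,T)[:,:2].astype(np.float32)
print("ring",cv2.minEnclosingCircle(q),cv2.fitEllipse(q))
# slot: pixels of low height inside block
low=(P[...,2]<25)&(P[...,2]>-5)&reg
q=P[low]; 
c0=np.array([cv2.minAreaRect(pts)[0]]); r=np.linalg.norm(q[:,:2]-c0,axis=1)
q=q[(r<55)]; print(len(q),np.median(q,0),q.min(0),q.max(0))
E
```

```text
z at ring wall [array([472.3, 301. ,  41.1]), array([440.5, 317.1,  41.2]), array([458.7, 266.2,  41.4]), array([427.7, 280.2,  43. ])] hsv [160   4 185] [ 18  87 216]
rect ((442.96539306640625, 294.892333984375), (94.89323425292969, 108.14070892333984), 55.6585578918457)
ring ((449.9075927734375, 290.454345703125), 30.927705764770508) ((449.97735595703125, 290.6271667480469), (60.26947784423828, 60.67224884033203), 131.73260498046875)
2050 [429.56523874 303.8076269    7.24119805] [389.64327396 250.01833938  -3.10644545] [489.07636666 348.03204044  24.99847492]
```

To row units: -200 mm is -4, -6 mm is -0.12, -0.15 rad is -0.75.

```bash
echo '[{"x": -0.12, "y": -1, "az": -0.25}, {"x": -0.24, "y": -2, "az": -0.5}, {"x": -0.36, "y": -3, "az": -0.75}, {"x": -0.48, "y": -4, "az": -0.75}, {"x": -0.6, "y": -5, "az": -0.75}]' | python3 nudge.py; python3 - <<'E'
from h import *
togo([440,-255,260],2.05)
E
```

```text
clock: 1.45
eef_pos: [201.8, 172.7, 258.6]
eef_rot: [-3.141, -0.0, 2.058]
wrist_force: [-0.4, -0.3, 1.5]
finger_gap: 90.0
finger_force: 0.0
shift [-489.4   10.3   -1.5] rot [-0.0006 -0.0002  0.0078]
```

```bash
echo '[{"x": -1, "y": 0.2}, {"x": -2, "y": 0.4}, {"x": -3, "y": 0.4}, {"x": -4, "y": 0.4}, {"x": -5, "y": 0.4}]' | python3 nudge.py; python3 - <<'E'
from h import *
togo([440,-255,260],2.05)
E
```

```text
clock: 1.95
eef_pos: [330.2, -24.3, 259.3]
eef_rot: [3.141, 0.0, 2.058]
wrist_force: [0.9, 1.9, 0.3]
finger_gap: 90.3
finger_force: 0.0
shift [-255.2  -11.    -0.6] rot [0.0009 0.0002 0.0078]
```

To row units: -250 mm is -5, -200 mm is -4, 0.008 rad is 0.04.

```bash
echo '[{"x": -1, "y": -0.1}, {"x": -2, "y": -0.22}, {"x": -3, "y": -0.22}, {"x": -4, "y": -0.22}, {"x": -5, "y": -0.22, "az": 0.04}]' | python3 nudge.py; echo '[{}, {}]' | python3 nudge.py 36; python3 - <<'E'
from h import *
snap("w2")
E
```

```text
clock: 2.45
eef_pos: [437.3, -249.9, 258.9]
eef_rot: [3.141, -0.0, 2.049]
wrist_force: [0.9, 0.7, 0.5]
finger_gap: 90.0
finger_force: 0.0
clock: 2.65
eef_pos: [436.4, -248.4, 258.3]
eef_rot: [-3.141, -0.002, 2.048]
wrist_force: [-1.0, 0.8, 0.1]
finger_gap: 77.8
finger_force: 0.0
```

View pics/w2.png

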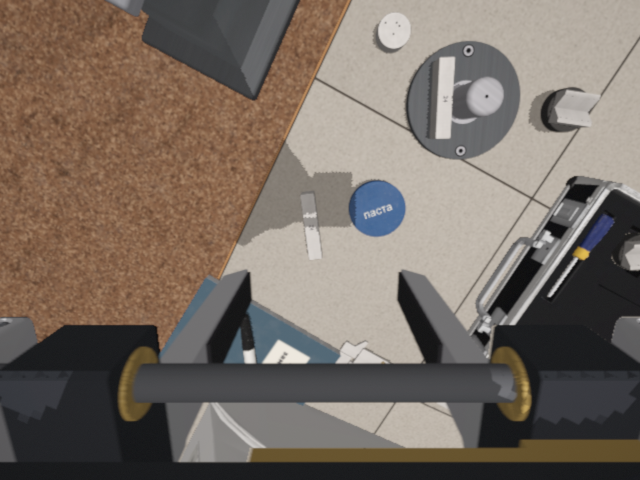

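The picture shows the spare parallel from (308,193) to (314,259), tin (377,208), plate centred near (464,99), punch end (486,96), set parallel (443,97) and anvil (570,110). Everything needed is in view.

```bash
python3 - <<'E'
from h import *
p,d,T=load("w2"); P=cloud(d,T); Z=P[...,2]
def comp(zlo,zhi,box,z,name):
    m=np.zeros((480,640),np.uint8); u0,v0,u1,v1=box
    m[v0:v1,u0:u1]=((Z>zlo)&(Z<zhi))[v0:v1,u0:u1]
    m=cv2.morphologyEx(m,cv2.MORPH_OPEN,np.ones((3,3)))
    cs,_=cv2.findContours(m,cv2.RETR_EXTERNAL,cv2.CHAIN_APPROX_NONE); c=max(cs,key=cv2.contourArea)
    q=ray("wrist",c[:,0],z,T)[:,:2].astype(np.float32)
    b=cv2.boxPoints(cv2.minAreaRect(q)); e=b[[1,2]]-b[[0,1]]; L=e[np.argmax(np.linalg.norm(e,axis=1))]
    print(name,"rect",np.round(cv2.minAreaRect(q),1).tolist() if 0 else cv2.minAreaRect(q),"len dir",np.degrees(np.arctan2(L[1],L[0])).round(1),"circ",cv2.minEnclosingCircle(q),"zmed",np.median(Z[m>0]).round(1))
comp(17,31,(290,180,330,275),24,"spare")
comp(31,45,(425,45,460,150),38,"set")
comp(64,80,(455,60,520,130),71,"punch")
comp(8,22,(400,30,530,170),14,"plate")
comp(15,30,(340,170,410,245),22,"tin")
E
```

```text
spare rect ((433.27642822265625, -276.16455078125), (16.154258728027344, 80.30146789550781), 34.16649627685547) len dir -55.8 circ ((432.9842224121094, -276.22955322265625), 40.28135681152344) zmed 23.1
set rect ((492.81524658203125, -87.88284301757812), (17.560115814208984, 79.1301498413086), 28.888195037841797) len dir -61.1 circ ((493.9136962890625, -87.49630737304688), 40.06937789916992) zmed 37.0
punch rect ((518.3441772460938, -76.5482177734375), (35.321495056152344, 34.753631591796875), 27.30573081970215) len dir 27.3 circ ((518.194091796875, -76.59326171875), 18.071611404418945) zmed 69.8
plate rect ((519.3214721679688, -75.66771697998047), (123.10318756103516, 122.63933563232422), 75.08594512939453) len dir 75.1 circ ((519.5848388671875, -76.0670166015625), 62.06954574584961) zmed 13.2
tin rect ((492.1149597167969, -222.71963500976562), (64.51344299316406, 66.07232666015625), 73.02765655517578) len dir -17.0 circ ((491.9340515136719, -222.6974639892578), 33.30400085449219) zmed 19.8
```

```bash
python3 - <<'E'
from h import *
p,d,T=load("w2")
b=ray("wrist",[(468.5,50),(460.5,151)],14,T); print(b.round(1),np.degrees(np.arctan2(*(b[1]-b[0])[1::-1])))
togo([450.2,-301,60],2.168)
E
```

```text
[[ 495.3  -29.    14. ]
 [ 544.9 -121.2   14. ]] -61.75013520169313
shift [-53.8 -12.  198.9] rot [-0.0002 -0.001  -0.1196]
```

```bash
echo '[{"x": -0.2, "y": -0.06, "z": 0.9, "az": -0.15}, {"x": -0.5, "y": -0.12, "z": 1.8, "az": -0.3}, {"x": -0.8, "y": -0.18, "z": 2.7, "az": -0.45}, {"x": -1.08, "y": -0.24, "z": 3.5, "az": -0.6}, {"x": -1.08, "y": -0.24, "z": 3.98, "az": -0.6}]' | python3 nudge.py 36; echo '[{}]' | python3 nudge.py; python3 - <<'E'
from h import *
togo([450.2,-301,4.5],2.168)
E
```

```text
clock: 3.2
eef_pos: [449.7, -301.6, 58.2]
eef_rot: [-3.141, -0.002, 2.169]
wrist_force: [0.2, -0.8, 0.1]
finger_gap: 36.8
finger_force: 0.0
clock: 3.3
eef_pos: [449.0, -300.5, 58.1]
eef_rot: [-3.14, -0.004, 2.168]
wrist_force: [-0.1, 0.6, -0.3]
finger_gap: 36.0
finger_force: 0.0
shift [-1.3  0.8 53.6] rot [-0.0013 -0.0044 -0.0001]
```

To row units: 53 mm is 1.06, 48 mm is 0.96.

```bash
echo '[{"y": 0.02, "z": 0.5}, {"y": 0.02, "z": 0.8}, {"y": 0.02, "z": 0.96}, {"y": 0.02, "z": 1.06}, {"y": 0.02, "z": 1.06}]' | python3 nudge.py; echo '[{}, {}, {}, {}, {}]' | python3 nudge.py 8 50
```

```text
clock: 3.8
eef_pos: [451.3, -302.2, 8.1]
eef_rot: [3.141, 0.001, 2.167]
wrist_force: [-0.4, -0.1, 0.2]
finger_gap: 35.8
finger_force: 0.0
clock: 4.3
eef_pos: [451.1, -302.6, 7.8]
eef_rot: [3.141, 0.001, 2.166]
wrist_force: [-1.2, 1.1, 6.0]
finger_gap: 15.7
finger_force: 50.0
```

To row units: -8 mm is -0.16, -105 mm is -2.1.

```bash
echo '[{"z": -0.16}, {"z": -0.4}, {"z": -1.2}, {"z": -2.1}, {"z": -2.1}]' | python3 nudge.py; python3 - <<'E'
from h import *
togo([559.8,-90,110],2.066)
E
```

```text
clock: 4.8
eef_pos: [452.9, -304.0, 118.8]
eef_rot: [3.139, 0.009, 2.166]
wrist_force: [-0.1, -0.5, -2.3]
finger_gap: 15.5
finger_force: 50.0
shift [117.4 208.4   8.4] rot [0.0034 0.009  0.0998]
```

To row units: 208 mm is 4.16, 168 mm is 3.36, 0.1 rad is 0.5.

```bash
echo '[{"x": 0.48, "y": 0.84, "az": 0.1}, {"x": 0.96, "y": 1.68, "az": 0.2}, {"x": 1.44, "y": 2.52, "az": 0.3}, {"x": 1.92, "y": 3.36, "az": 0.4}, {"x": 2.34, "y": 4.16, "az": 0.5}]' | python3 nudge.py; echo '[{}, {}]' | python3 nudge.py;  python3 - <<'E'
from h import *
togo([559.8,-90,19],2.066)
togo([559.8,-90,19],2.066)
snap("w3")
togo([559.8,-90,19],2.066)
E
```

```text
clock: 5.3
eef_pos: [557.8, -86.8, 112.3]
eef_rot: [-3.141, -0.0, 2.065]
wrist_force: [0.3, -1.4, -2.6]
finger_gap: 15.3
finger_force: 50.0
clock: 5.5
eef_pos: [557.4, -88.1, 111.9]
eef_rot: [-3.141, -0.0, 2.068]
wrist_force: [-0.8, -0.7, -3.1]
finger_gap: 15.2
finger_force: 50.0
shift [-2.8  1.3 92.9] rot [-0.0008 -0.0004  0.0019]
shift [-2.8  1.3 92.9] rot [-0.0008 -0.0004  0.0019]
shift [-2.1  2.  93. ] rot [-0.0007 -0.0003  0.0004]
```

View pics/w3.png

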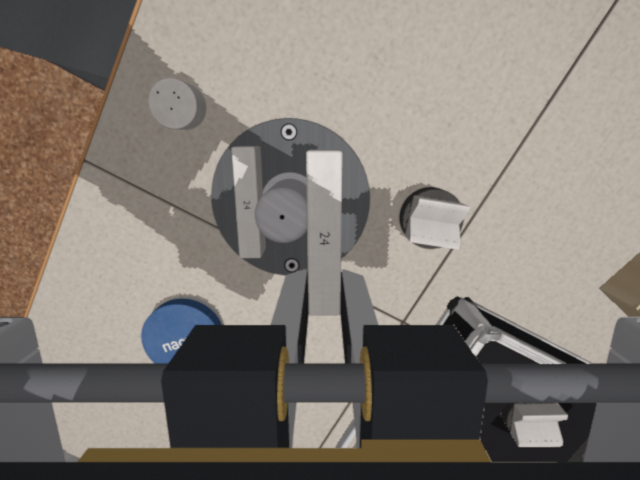

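The view shows the held spare at (307–342, 150–315) above the plate. The punch end is at (284,213), the set parallel at (249,202), and the anvil is clear at (436,218).

```bash
cat >>h.py <<'E'
def comp(P,T,zlo,zhi,box,z,name):
    m=np.zeros((480,640),np.uint8); u0,v0,u1,v1=box; Z=P[...,2]
    m[v0:v1,u0:u1]=((Z>zlo)&(Z<zhi))[v0:v1,u0:u1]
    m=cv2.morphologyEx(m,cv2.MORPH_OPEN,np.ones((3,3)))
    cs,_=cv2.findContours(m,cv2.RETR_EXTERNAL,cv2.CHAIN_APPROX_NONE); c=max(cs,key=cv2.contourArea)
    q=ray("wrist",c[:,0],z,T)[:,:2].astype(np.float32); r=cv2.minAreaRect(q)
    b=cv2.boxPoints(r); e=b[[1,2]]-b[[0,1]]; L=e[np.argmax(np.linalg.norm(e,axis=1))]
    print(name,np.round(r[0],1),np.round(r[1],1),"dir",np.degrees(np.arctan2(L[1],L[0])).round(1),"circ",np.round(cv2.minEnclosingCircle(q)[0],1),round(cv2.minEnclosingCircle(q)[1],1),"z",np.median(Z[m>0]).round(1))
    return np.array(r[0]),np.array(cv2.minEnclosingCircle(q)[0])
E
python3 - <<'E'
from h import *
p,d,T=load("w3"); P=cloud(d,T)
print([P[v,u].round(1) for u,v in [(324,160),(324,200),(324,260),(324,305)]])
s,_=comp(P,T,118,140,(300,140,348,316),128,"held")
t,_=comp(P,T,31,45,(225,140,265,265),38,"set")
_,c=comp(P,T,62,80,(250,170,306,250),71,"punch")
_,c2=comp(P,T,7,21,(205,110,375,280),14,"plate")
E
```

```text
[array([524.9, -29.4, 127.8]), array([533.5, -45.2, 126.5]), array([547. , -70.1, 128.2]), array([558.4, -91.2, 126.7])]
held [541.6 -60.8] [22.8 79. ] dir -61.5 circ [542.1 -60.6] 40.1 z 127.1
set [494.4 -86.3] [16.8 78.7] dir -61.1 circ [494.3 -86.4] 40.0 z 37.1
punch [518.3 -74.5] [31.  34.8] dir -62.3 circ [520.  -73.4] 17.8 z 69.8
plate [516.2 -66.4] [122.3 104.6] dir 26.7 circ [520.1 -74.4] 61.4 z 13.1
```

```bash
echo '[{"y": 0.03, "z": 0.5}, {"y": 0.06, "z": 1}, {"y": 0.06, "z": 1.4}, {"y": 0.06, "z": 1.6}, {"y": 0.06, "z": 1.72}]' | python3 nudge.py; echo '[{"z": 0.01}, {"z": 0.02}, {"z": 0.03}, {"z": 0.04}, {"z": 0.04}]' | python3 nudge.py
```

```text
clock: 6.05
eef_pos: [559.7, -88.4, 25.8]
eef_rot: [-3.141, -0.0, 2.065]
wrist_force: [-0.4, 0.5, -2.8]
finger_gap: 15.2
finger_force: 50.0
clock: 6.55
eef_pos: [560.3, -87.5, 24.6]
eef_rot: [3.141, 0.0, 2.066]
wrist_force: [0.0, 0.5, -3.1]
finger_gap: 15.6
finger_force: 50.0
```

```bash
echo '[{"z": 0.01}, {"z": 0.02}, {"z": 0.03}, {"z": 0.04}, {"z": 0.04}]' | python3 nudge.py; echo '[{"z": 0.01}, {"z": 0.02}, {"z": 0.02}]' | python3 nudge.py
```

```text
clock: 7.05
eef_pos: [560.1, -87.5, 22.2]
eef_rot: [-3.141, -0.0, 2.066]
wrist_force: [0.5, -0.3, -3.8]
finger_gap: 15.5
finger_force: 50.0
clock: 7.35
eef_pos: [560.3, -87.5, 21.8]
eef_rot: [3.141, 0.0, 2.066]
wrist_force: [-3.9, -0.0, 3.7]
finger_gap: 15.4
finger_force: 50.0
```

To row units: 0.3 mm is 0.006.

```bash
echo '[{"z": 0.006}, {"z": 0.006}, {"z": 0.006}]' | python3 nudge.py 26; echo '[{"z": -0.2}, {"z": -0.7}, {"z": -1.6}, {"z": -2.5}, {"z": -3.4}]' | python3 nudge.py;echo '[{"x": -0.3, "y": -0.4}, {"x": -0.6, "y": -0.6}, {"x": -0.8, "y": -0.6}, {"x": -0.8, "y": -0.6}]' | python3 nudge.py 90
python3 - <<'E'
from h import *
p,d,T=snap("w4")
E
```

```text
clock: 7.65
eef_pos: [560.3, -87.5, 21.0]
eef_rot: [3.141, 0.0, 2.066]
wrist_force: [0.2, -1.2, -0.7]
finger_gap: 25.7
finger_force: 0.0
clock: 8.15
eef_pos: [559.9, -87.4, 193.6]
eef_rot: [3.141, 0.0, 2.066]
wrist_force: [-0.2, 0.3, -0.4]
finger_gap: 25.9
finger_force: 0.0
clock: 8.55
eef_pos: [553.2, -137.7, 191.2]
eef_rot: [3.141, 0.0, 2.065]
wrist_force: [0.6, -0.2, -1.1]
finger_gap: 54.7
finger_force: 0.0
```

View pics/w4.png

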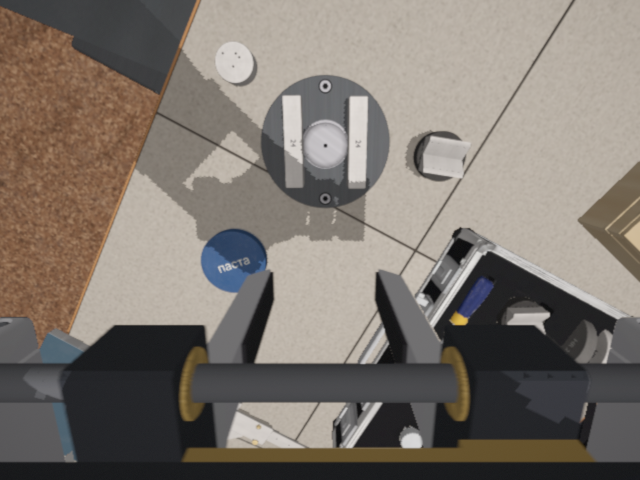

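The spare now stands at (358,142) beside the punch (326,145) and opposite the set parallel (292,142). It is upright and alongside.

```bash
python3 - <<'E'
from h import *
p,d,T=load("w4"); P=cloud(d,T); print("T",T[0].round(1))
s,_=comp(P,T,31,45,(344,80,375,200),38,"spare")
t,_=comp(P,T,31,45,(275,80,306,200),38,"set")
_,c=comp(P,T,60,80,(303,110,346,175),68,"punch")
_,pl=comp(P,T,7,21,(250,65,400,218),14,"plate")
x=np.array([.8797,.4756]);y=np.array([-.4756,.8797])
for cc in (c,pl): print([((q-cc)@x).round(1) for q in(s,t)],[((q-cc)@y).round(1) for q in(s,t)])
togo([430,200,190],2.0)
E
```

```text
T [ 553.2 -137.7  191.2]
spare [545.1 -60.6] [16.2 78.4] dir -61.6 circ [545.1 -60.5] 39.9 z 37.1
set [494.2 -87. ] [16.2 78.4] dir -61.1 circ [494.3 -86.9] 39.9 z 37.1
punch [519.4 -75.2] [33.4 34.6] dir -61.7 circ [520.1 -74.9] 17.8 z 69.8
plate [520.4 -74.8] [122.2 122.5] dir -17.7 circ [520.1 -74.9] 61.5 z 13.1
[np.float64(28.8), np.float64(-28.5)] [np.float64(0.7), np.float64(1.7)]
[np.float64(28.7), np.float64(-28.6)] [np.float64(0.7), np.float64(1.7)]
shift [355.   51.6   1. ] rot [-0.0001 -0.0003  0.0652]
```

To row units: 50 mm is 1, 30 mm is 0.6, 0.55 rad is 2.75.

```bash
echo '[{"x": 0.92, "y": 0.2, "az": 0.55}, {"x": 1.86, "y": 0.4, "az": 1.1}, {"x": 2.8, "y": 0.6, "az": 1.65}, {"x": 3.72, "y": 0.8, "az": 2.2}, {"x": 4.66, "y": 1, "az": 2.75}]' | python3 nudge.py 60; python3 - <<'E'
from h import *
togo([425,300,150],0.972)
E
```

```text
clock: 9.1
eef_pos: [485.0, 94.2, 191.0]
eef_rot: [-3.141, -0.0, 1.512]
wrist_force: [1.6, -0.7, -0.0]
finger_gap: 60.1
finger_force: 0.0
shift [201.9 -72.1  41. ] rot [-2.000e-04 -1.000e-04  5.398e-01]
```

```bash
echo '[{"x": 0.82, "y": -0.3, "z": 0.16, "az": 0.55}, {"x": 1.62, "y": -0.58, "z": 0.32, "az": 1.1}, {"x": 2.44, "y": -0.86, "z": 0.48, "az": 1.65}, {"x": 3.24, "y": -1.16, "z": 0.64, "az": 2.2}, {"x": 4.04, "y": -1.44, "z": 0.82, "az": 2.7}]' | python3 nudge.py 24; echo '[{}, {}, {}]' | python3 nudge.py; python3 - <<'E'
from h import *
snap("w5")
E
```

```text
clock: 9.6
eef_pos: [423.9, 299.9, 149.8]
eef_rot: [-3.141, -0.0, 0.972]
wrist_force: [1.0, -0.4, 0.6]
finger_gap: 25.0
finger_force: 0.0
clock: 9.9
eef_pos: [425.4, 297.1, 150.2]
eef_rot: [3.141, 0.0, 0.977]
wrist_force: [0.9, -0.7, 0.7]
finger_gap: 24.1
finger_force: 0.0
```

View pics/w5.png

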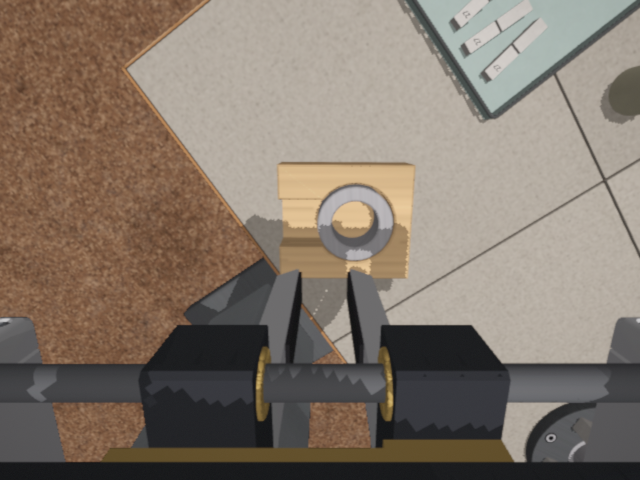

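The block is square in view (278–413, 162–278), the ring is centred at (355,222), and the slot is on the left (282–318, 199–240). The finger axis is aligned with the slot.

```bash
python3 - <<'E'
from h import *
p,d,T=load("w5"); P=cloud(d,T)
hsv=cv2.cvtColor(p,cv2.COLOR_RGB2HSV); reg=np.zeros((480,640),bool); reg[175:268,308:402]=1
m=((hsv[...,1]<50)&reg&(P[...,2]>36)).astype(np.uint8); m=cv2.morphologyEx(m,cv2.MORPH_OPEN,np.ones((3,3)))
cs,_=cv2.findContours(m,cv2.RETR_EXTERNAL,cv2.CHAIN_APPROX_NONE); c=max(cs,key=cv2.contourArea)
q=ray("wrist",c[:,0],42,T)[:,:2].astype(np.float32); C,r=cv2.minEnclosingCircle(q); print("ring",C,r,cv2.fitEllipse(q),np.nanmedian(P[...,2][m>0]))
reg[:]=0; reg[155:285,270:420]=1
w=(hsv[...,1]>60)&reg&(abs(P[...,2]-39)<4)
q=ray("wrist",np.argwhere(w)[:,::-1],40,T)[:,:2].astype(np.float32); rr=cv2.minAreaRect(q); print(rr)
b=cv2.boxPoints(rr); e=b[[1,2]]-b[[0,1]]; L=e[np.argmax(np.linalg.norm(e,axis=1))]; L=L/np.linalg.norm(L); L*=np.sign(L[0]); print(L)
g=np.array(C)-25.1*L; print(g)
togo([*g,60],np.arctan2(L[0],-L[1]))
E
```

```text
ring (450.19744873046875, 290.39898681640625) 31.02899169921875 ((450.352783203125, 290.3134765625), (60.555274963378906, 61.33113098144531), 148.71946716308594) 40.99132488320342
((443.4687194824219, 294.66510009765625), (95.06501007080078, 108.80509948730469), 55.81748962402344)
[ 0.8272521  -0.56183094]
[429.43342018 304.50094318]
shift [ 8.5 -1.2 90.3] rot [ 0.0002 -0.0002  0.0017]
```

To row units: 60 mm is 1.2, 90 mm is 1.8.

```bash
echo '[{"x": 0.08, "z": 0.6}, {"x": 0.17, "y": -0.02, "z": 1.2}, {"x": 0.17, "y": -0.02, "z": 1.6}, {"x": 0.17, "y": -0.02, "z": 1.8}, {"x": 0.17, "y": -0.02, "z": 1.8}]' | python3 nudge.py; echo '[{}, {}]' | python3 nudge.py; python3 - <<'E'
from h import *
togo([429.4,304.5,14],0.974)
E
```

```text
clock: 10.45
eef_pos: [429.2, 304.3, 59.4]
eef_rot: [-3.141, 0.001, 0.975]
wrist_force: [0.2, -0.3, -0.4]
finger_gap: 23.9
finger_force: 0.0
clock: 10.65
eef_pos: [429.9, 305.2, 61.2]
eef_rot: [3.141, -0.002, 0.976]
wrist_force: [-0.2, -0.4, 0.8]
finger_gap: 24.1
finger_force: 0.0
shift [-1.  -0.  47.2] rot [ 0.0008 -0.0018  0.0016]
```

```bash
echo '[{"z": 0.24}, {"z": 0.48}, {"z": 0.7}, {"z": 0.86}, {"z": 0.94}]' | python3 nudge.py; echo '[{}, {}, {}, {}, {}]' | python3 nudge.py 5 45;  echo '[{"z": -0.08}, {"z": -0.2}, {"z": -0.5}, {"z": -0.9}, {"z": -1.3}]' | python3 nudge.py
```

```text
clock: 11.15
eef_pos: [428.8, 304.8, 11.7]
eef_rot: [-3.141, 0.001, 0.976]
wrist_force: [0.6, -0.9, -0.4]
finger_gap: 23.7
finger_force: 0.0
clock: 11.65
eef_pos: [429.3, 305.0, 13.1]
eef_rot: [3.141, -0.0, 0.976]
wrist_force: [1.6, -1.9, -3.0]
finger_gap: 12.2
finger_force: 43.9
clock: 12.15
eef_pos: [429.1, 305.2, 79.1]
eef_rot: [-3.141, -0.0, 0.976]
wrist_force: [-0.0, -0.3, -3.7]
finger_gap: 12.4
finger_force: 44.0
```

```bash
echo '[{"x": -0.3, "y": 0.36}, {"x": -0.8, "y": 0.96}, {"x": -1.36, "y": 1.64}, {"x": -1.9, "y": 2.3}, {"x": -2.26, "y": 2.72}]' | python3 nudge.py; echo '[{"z": 0.4}, {"z": 0.8}, {"z": 1.1}, {"z": 1.3}, {"z": 1.38}]' | python3 nudge.py; echo '[{"z": 0.01}, {"z": 0.02}, {"z": 0.03}, {"z": 0.04}, {"z": 0.04}]' | python3 nudge.py
```

```text
clock: 12.65
eef_pos: [479.0, 133.1, 78.7]
eef_rot: [3.141, -0.0, 0.975]
wrist_force: [0.5, 0.2, -4.0]
finger_gap: 12.2
finger_force: 44.1
clock: 13.15
eef_pos: [478.3, 135.3, 8.6]
eef_rot: [-3.141, 0.0, 0.976]
wrist_force: [0.6, 0.4, -4.1]
finger_gap: 12.1
finger_force: 44.1
clock: 13.65
eef_pos: [478.6, 135.3, 7.2]
eef_rot: [3.141, -0.0, 0.976]
wrist_force: [-1.1, 0.4, -4.2]
finger_gap: 12.0
finger_force: 44.1
```

To row units: 1.5 mm is 0.03, 1 mm is 0.02.

```bash
echo '[{"z": 0.01}, {"z": 0.02}, {"z": 0.03}, {"z": 0.03}]' | python3 nudge.py
```

```text
clock: 14.05
eef_pos: [478.5, 135.2, 5.4]
eef_rot: [-3.141, 0.0, 0.976]
wrist_force: [0.4, -0.0, -4.5]
finger_gap: 12.2
finger_force: 44.1
```

```bash
echo '[{"z": 0.01}, {"z": 0.02}, {"z": 0.02}]' | python3 nudge.py; echo '[{"z": 0.01}, {"z": 0.02}, {"z": 0.02}]' | python3 nudge.py
```

```text
clock: 14.35
eef_pos: [478.6, 135.3, 5.0]
eef_rot: [3.141, -0.0, 0.976]
wrist_force: [-2.8, 0.1, 4.6]
finger_gap: 12.1
finger_force: 44.3
clock: 14.65
eef_pos: [478.6, 135.3, 4.9]
eef_rot: [3.141, -0.0, 0.976]
wrist_force: [-10.6, -1.6, 21.3]
finger_gap: 11.9
finger_force: 44.5
```

```bash
echo '[{"z": -0.02}, {"z": -0.02}, {"z": -0.02}]' | python3 nudge.py 24; echo '[{"z": -0.3}, {"z": -0.8}, {"z": -1.6}, {"y": 0.24, "z": -2.4}, {"y": 0.5, "z": -3}]' | python3 nudge.py ; echo '[{}, {}]' | python3 nudge.py 94; python3 - <<'E'
from h import *
snap("w6")
E
```

```text
clock: 14.95
eef_pos: [478.8, 135.3, 4.6]
eef_rot: [3.141, -0.0, 0.976]
wrist_force: [0.4, 0.9, -0.5]
finger_gap: 23.9
finger_force: 0.0
clock: 15.45
eef_pos: [499.8, 121.3, 157.1]
eef_rot: [3.14, -0.001, 0.976]
wrist_force: [0.3, 0.2, -0.2]
finger_gap: 24.1
finger_force: 0.0
clock: 15.65
eef_pos: [499.2, 121.2, 154.3]
eef_rot: [3.141, -0.0, 0.975]
wrist_force: [-0.9, 0.3, -0.4]
finger_gap: 36.6
finger_force: 0.0
```

View pics/w6.png

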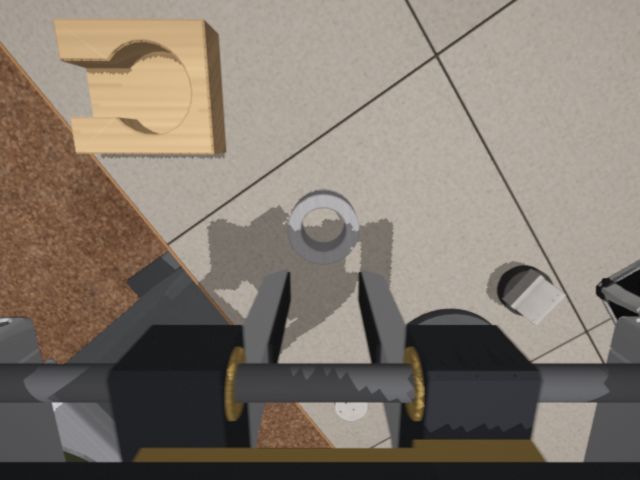

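The ring stands flat on the bench at (324,227), and the block is empty at (140,88).

```bash
python3 - <<'E'
from h import *
p,d,T=load("w6"); P=cloud(d,T)
_,c=comp(P,T,27,45,(280,180,368,272),34,"ring")
togo([*c,6],0.976)
E
```

```text
ring [498.5 122.2] [61.5 60.7] dir 55.9 circ [498.9 122.1] 31.1 z 33.0
shift [  1.   -0.2 147.5] rot [-0.001   0.0009 -0.0003]
```

The rows are not in the units I measure in: shifts go in units of 50 mm and turns go in units of 0.2 rad. I convert before sending: 95 mm is 1.9, 80 mm is 1.6, 0.48 rad is 2.4.

```bash
echo '[{"x": 0.02, "z": 0.6, "az": 0.6}, {"x": 0.02, "z": 1.2, "az": 1.2}, {"x": 0.02, "z": 1.6, "az": 1.8}, {"x": 0.02, "z": 1.9, "az": 2.4}, {"x": 0.02, "z": 1.9, "az": 2.4}]' | python3 nudge.py; echo '[{"z": 0.3}, {"z": 0.6}, {"z": 0.84}, {"z": 1.02}, {"z": 1.02}]' | python3 nudge.py
```

```text
clock: 16.2
eef_pos: [497.7, 122.0, 56.4]
eef_rot: [-3.14, 0.005, 0.494]
wrist_force: [0.4, 0.1, -0.1]
finger_gap: 80.6
finger_force: 0.0
clock: 16.7
eef_pos: [499.2, 122.0, 7.5]
eef_rot: [-3.141, 0.002, 0.497]
wrist_force: [0.1, -0.8, -0.1]
finger_gap: 94.0
finger_force: 0.0
```

To row units: -120 mm is -2.4, -100 mm is -2.

```bash
echo '[{}, {}, {}, {}, {}]' | python3 nudge.py 50 40; echo '[{"z": -0.16}, {"z": -0.6}, {"z": -1.3}, {"z": -2}, {"z": -2.4}]' | python3 nudge.py; python3 - <<'E'
from h import *
togo([520.1,-74.9,128],0.495)
E
```

```text
clock: 17.2
eef_pos: [499.9, 122.1, 8.8]
eef_rot: [3.141, -0.0, 0.496]
wrist_force: [-1.2, 0.0, 2.9]
finger_gap: 61.3
finger_force: 40.0
clock: 17.7
eef_pos: [500.2, 122.2, 131.4]
eef_rot: [3.141, -0.002, 0.496]
wrist_force: [0.2, 0.1, -5.3]
finger_gap: 60.9
finger_force: 40.0
shift [-76.3 182.8   3.4] rot [ 0.0008 -0.0024  0.0008]
```

To row units: 183 mm is 3.66, 156 mm is 3.12.

```bash
echo '[{"x": -0.24, "y": 0.56}, {"x": -0.6, "y": 1.44}, {"x": -0.96, "y": 2.3}, {"x": -1.3, "y": 3.12}, {"x": -1.52, "y": 3.66}]' | python3 nudge.py; echo '[{}, {}, {}]' | python3 nudge.py; python3 - <<'E'
from h import *
snap("w7"); togo([520.1,-74.9,128],0.495)
E
```

```text
clock: 18.2
eef_pos: [519.6, -77.6, 128.7]
eef_rot: [-3.142, 0.0, 0.494]
wrist_force: [0.1, 0.5, -4.2]
finger_gap: 61.0
finger_force: 40.0
clock: 18.5
eef_pos: [519.8, -74.2, 128.5]
eef_rot: [-3.141, 0.0, 0.497]
wrist_force: [-0.4, 1.2, -5.0]
finger_gap: 60.9
finger_force: 40.0
shift [-0.2  0.8  0.6] rot [-0.0003  0.0002  0.002 ]
```

View pics/w7.png

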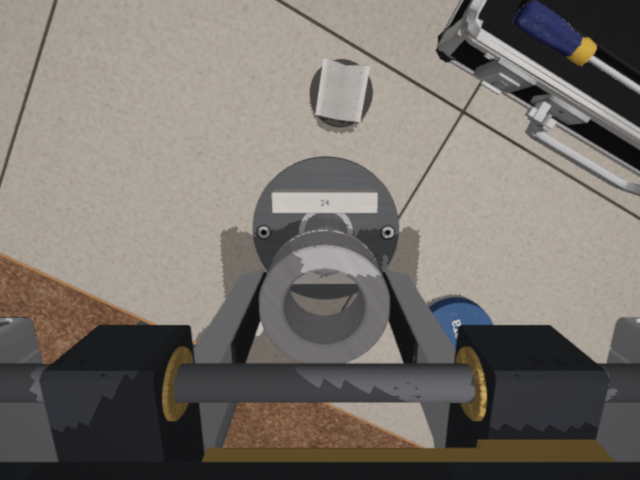

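The held ring is at (325,303) above the plate (326,228), with bolts at (264,232) and (388,232) and the spare at (325,202). The anvil (342,93) has not moved.

```bash
python3 - <<'E'
from h import *
from scipy.optimize import least_squares
p,d,T=load("w7"); P=cloud(d,T); Z=P[...,2]
def fit(q,r0=None):
    f=lambda a:np.hypot(*(q-a[:2]).T)-a[2]
    return least_squares(f,[*q.mean(0),40],loss="soft_l1",f_scale=.7).x
def cont(m):
    cs,_=cv2.findContours(m.astype(np.uint8),cv2.RETR_EXTERNAL,cv2.CHAIN_APPROX_NONE); return max(cs,key=cv2.contourArea)[:,0]
# ring top
box=np.zeros((480,640),bool); box[225:370,250:400]=1
zt=np.nanmedian(Z[318:350,270:280]); print("z ring wall", zt, [Z[v,u].round(1) for u,v in[(272,320),(378,320),(325,355),(300,260)]])
c=cont(box&(abs(Z-155)<6)); q=ray("wrist",c,154,T)[:,:2]
inside=c[:,1]>0; a=fit(q[(c[:,1]<358)&(c[:,1]>262)]); print("ring",a.round(2),T[0].round(2))
box[:]=0; box[150:300,245:405]=1
c=cont(box&(Z>7)&(Z<45)); q=ray("wrist",c,14,T)[:,:2]
s=(c[:,1]<265); b=fit(q[s]); print("plate",b.round(2))
bolts=ray("wrist",[(264,232),(388,232)],14,T); print("bolts mid",bolts.mean(0).round(1))
dd=np.append(b[:2]-a[:2],0); print("shift",T[1].inv().apply(dd).round(2))
E
```

```text
z ring wall 152.74695812433626 [np.float64(153.0), np.float64(152.7), np.float64(152.7), np.float64(152.5)]
ring [519.92 -73.86  31.43] [519.8  -74.23 128.52]
plate [521.74 -74.3   59.7 ]
bolts mid [520.1 -75.3  14. ]
shift [ 1.4   1.25 -0.  ]
```

To row units: 45 mm is 0.9, 1 mm is 0.02.

```bash
echo '[{"y": 0.02, "z": 0.24}, {"y": 0.02, "z": 0.48}, {"y": 0.02, "z": 0.7}, {"y": 0.02, "z": 0.86}, {"y": 0.02, "z": 0.9}]' | python3 nudge.py; echo '[{"z": 0.02}, {"z": 0.04}, {"z": 0.06}, {"z": 0.08}, {"z": 0.1}]' | python3 nudge.py; echo '[{"z": 0.02}, {"z": 0.04}, {"z": 0.06}, {"z": 0.08}]' | python3 nudge.py
```

```text
clock: 19.05
eef_pos: [519.9, -75.7, 82.1]
eef_rot: [-3.14, 0.002, 0.496]
wrist_force: [-0.3, 0.5, -4.5]
finger_gap: 60.8
finger_force: 40.0
clock: 19.55
eef_pos: [520.6, -76.0, 78.6]
eef_rot: [3.141, -0.0, 0.496]
wrist_force: [-0.4, 0.2, -3.3]
finger_gap: 60.9
finger_force: 40.0
clock: 19.95
eef_pos: [520.5, -75.9, 74.4]
eef_rot: [3.142, 0.0, 0.496]
wrist_force: [0.1, 0.0, -3.7]
finger_gap: 60.9
finger_force: 40.0
```

```bash
echo '[{"z": 0.02}, {"z": 0.04}, {"z": 0.06}]' | python3 nudge.py; echo '[{"z": 0.02}, {"z": 0.04}, {"z": 0.06}, {"z": 0.08}]' | python3 nudge.py
```

```text
clock: 20.25
eef_pos: [520.6, -75.9, 71.5]
eef_rot: [3.142, -0.0, 0.496]
wrist_force: [0.9, 0.8, -3.5]
finger_gap: 61.0
finger_force: 40.0
clock: 20.65
eef_pos: [520.6, -75.8, 67.5]
eef_rot: [3.141, -0.0, 0.496]
wrist_force: [1.5, 2.9, -2.1]
finger_gap: 61.0
finger_force: 40.0
```

To row units: 1 mm is 0.02, -0.3 mm is -0.006.

```bash
echo '[{"x": 0.008, "y": -0.006, "z": 0.02}, {"x": 0.008, "y": -0.006, "z": 0.06}, {"x": 0.008, "y": -0.006, "z": 0.1}, {"x": 0.008, "y": -0.006, "z": 0.14}]' | python3 nudge.py; echo '[{"z": 0.04}, {"z": 0.08}, {"z": 0.12}, {"z": 0.14}]' | python3 nudge.py
```

```text
clock: 21.05
eef_pos: [520.6, -75.5, 60.2]
eef_rot: [-3.142, 0.0, 0.496]
wrist_force: [-0.9, 0.7, -2.8]
finger_gap: 60.9
finger_force: 40.0
clock: 21.45
eef_pos: [520.6, -75.4, 53.2]
eef_rot: [-3.141, 0.0, 0.496]
wrist_force: [-0.1, 0.6, -4.0]
finger_gap: 61.0
finger_force: 40.0
```

Sliding freely; contact is expected at a TCP height of about 46–47.

To row units: 4 mm is 0.08, 3 mm is 0.06.

```bash
echo '[{"z": 0.02}, {"z": 0.04}, {"z": 0.06}, {"z": 0.08}]' | python3 nudge.py; echo '[{"z": 0.01}, {"z": 0.02}, {"z": 0.03}]' | python3 nudge.py; echo '[{"z": 0.006}, {"z": 0.012}, {"z": 0.012}]' | python3 nudge.py
```

```text
clock: 21.85
eef_pos: [520.7, -75.5, 49.4]
eef_rot: [3.142, 0.0, 0.496]
wrist_force: [0.5, -0.0, -4.7]
finger_gap: 60.9
finger_force: 40.0
clock: 22.15
eef_pos: [520.7, -75.5, 47.9]
eef_rot: [-3.142, 0.0, 0.496]
wrist_force: [1.0, -0.4, -5.0]
finger_gap: 60.9
finger_force: 40.0
clock: 22.45
eef_pos: [520.7, -75.5, 47.3]
eef_rot: [-3.142, 0.0, 0.496]
wrist_force: [1.0, -1.2, -4.6]
finger_gap: 61.2
finger_force: 40.0
```

```bash
echo '[{"z": 0.006}, {"z": 0.012}, {"z": 0.012}]' | python3 nudge.py; echo '[{"z": 0.006}, {"z": 0.012}, {"z": 0.012}]' | python3 nudge.py
```

```text
clock: 22.75
eef_pos: [520.7, -75.5, 46.8]
eef_rot: [-3.142, 0.0, 0.496]
wrist_force: [0.4, 0.0, -3.9]
finger_gap: 61.4
finger_force: 40.0
clock: 23.05
eef_pos: [520.8, -75.5, 46.8]
eef_rot: [3.141, -0.0, 0.496]
wrist_force: [-3.6, 0.6, 5.1]
finger_gap: 61.4
finger_force: 40.0
```

Contact: the force has changed by about +9 N. I'll press slightly more to make sure it is seated, then release.

To row units: 0.4 mm is 0.008.

```bash
echo '[{"z": 0.008}, {"z": 0.008}]' | python3 nudge.py; echo '[{}, {}, {}, {}, {}]' | python3 nudge.py 92;  echo '[{"z": -0.2}, {"z": -0.6}, {"z": -1.4}, {"z": -2.2}, {"z": -3}]' | python3 nudge.py;  echo '[{"x": -0.8}, {"x": -1.6}, {"x": -1.6}]' | python3 nudge.py; python3 - <<'E'
from h import *
snap("w8")
E
```

```text
clock: 23.25
eef_pos: [520.8, -75.4, 46.7]
eef_rot: [3.141, -0.0, 0.496]
wrist_force: [-6.6, 1.2, 10.4]
finger_gap: 61.1
finger_force: 40.0
clock: 23.75
eef_pos: [520.7, -75.5, 45.7]
eef_rot: [3.142, 0.0, 0.496]
wrist_force: [-0.3, -0.4, -0.1]
finger_gap: 91.8
finger_force: 0.0
clock: 24.25
eef_pos: [520.4, -75.4, 198.2]
eef_rot: [3.141, -0.0, 0.496]
wrist_force: [0.6, 0.2, -0.2]
finger_gap: 92.5
finger_force: 0.0
clock: 24.55
eef_pos: [447.9, -114.7, 196.9]
eef_rot: [3.141, -0.0, 0.494]
wrist_force: [-0.1, -0.7, -0.0]
finger_gap: 92.2
finger_force: 0.0
```

View pics/w8.png

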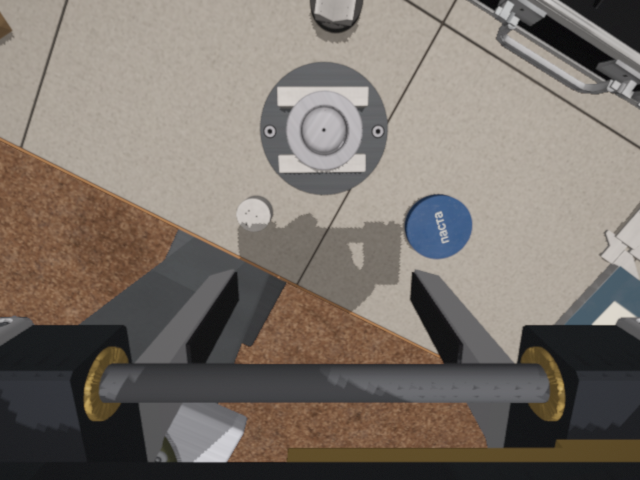

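The ring sits round the punch at (324,130), resting on both parallels (322,96) and (322,163). The tin, slug and anvil look undisturbed. I'll check that the ring is level and at the right height.

```bash
python3 - <<'E'
from h import *
p,d,T=load("w8"); P=cloud(d,T); v,u=np.mgrid[:480,:640]
r=np.hypot(u-324,v-130); m=(r>28)&(r<35)&(P[...,2]>62); q=P[m]
A=np.c_[q[:,:2]-q[:,:2].mean(0),np.ones(len(q))]; print("ring tilt/height",np.linalg.lstsq(A,q[:,2],rcond=None)[0].round(4),len(q))
comp(P,T,62,82,(280,85,368,175),72,"ring")
for n,b in(("spare",(270,80,376,104)),("set",(270,158,376,178))): 
    k=P[b[1]:b[3],b[0]:b[2]].reshape(-1,3); k=k[abs(k[:,2]-37)<5]; print(n,np.median(k[:,2]).round(1))
E
```

```text
ring tilt/height [-7.00000e-04 -9.00000e-04  7.11054e+01] 1381
ring [519.  -76.4] [61.2 60.7] dir 28.3 circ [518.9 -76.3] 30.8 z 70.6
spare 37.1
set 37.1
```

Level, with its top at 71–72 mm (the depth camera reads about 1 mm low), so it is seated.

```bash
python3 -c "
from cell import manip
print(manip.sign_off())"
```

```text
the job is handed in; nothing more can be done
None
```

The job is handed in at about 25 s: the spare parallel stands 28.8 mm from the punch axis, opposite the other one, and the blank holder was lowered in the grip and rests level on both parallels; the bottle, tin, anvil and slug were not touched.

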